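# Set the sole-length gauge one notch shorter

## Task

Set the boot-sole gauge one size shorter: press the thumb pad of its spring catch down with a fingertip and, while it is held down, push the sliding heel stop past the catch towards the fixed toe stop, then let the catch spring up into the very next notch so that the stop is locked there, one notch nearer the toe stop. Only press and push with the fingers: do not grip or lift anything, do not ram the stop, and leave the loose things round the gauge where they lie.

Things in the scene. Friction and masses are not known exactly. Their poses are not given: they have to be found in the camera images.
- sole_gauge: Boot-sole gauge fixed on the worktop: aluminium bed 16 mm thick, x -35 to 35, y -105 to 285 mm. Origin on the worktop under the catch's tongue; +y runs along the bed to the fixed toe stop (grey block 60 mm high, rubber face at y = 258), -x is the side of the thumb pad, z up. A tray under the pad, 11 mm high, spans x -70 to -35, y -41 to 19.
- thumb_pad: Fluted steel thumb pad of the spring catch, beside the bed: 32 (x) by 50 (y) by 6 mm. Origin: centre of its top face, 24 mm above the worktop when up, at x = -50, y = -11 mm of the gauge; axes as the gauge's. It goes straight down 10 mm with the catch. Only the heel stop's wing passes over it, 6 mm above.
- catch (a joint): Spring catch, m pressed down: 0 up (square steel tongue, 12 mm along y, stands in a notch of the slide plate and locks it), 0.010 fully down; clear of the plate from 0.0075. Springs back with 4 N, 8 N when down. Pushing the stop without pressing only jams it. Once a tooth covers the tongue, it keeps the catch down (about 0.007) until the next notch.
- heel_stop (a joint): Place of the sliding heel stop along the gauge's +y, m, growing towards the toe stop: 0 = first notch (start, 2 mm play either way), 0.035 = next notch, 0.070 = the one after. Notches in the slide plate's -x edge are 16 mm wide, teeth between them 19 mm. About 2 N of friction; it stays where it is left.
- stop_block: Grey block of the heel stop, with a wing over the thumb pad. Origin: centre of the wing's push face, which looks to the gauge's -y, at x = -47, y = 14 mm, 42 mm above the worktop at stop 0. Face 48 mm wide (x), 30 to 54 mm above the worktop; wing 12 mm thick. The main block stands over the bed to x = 29, 60 mm high. The slide plate behind it lies at x -30 to 30, top at 25 mm.
- wax_yellow: Loose bar of yellow wax, 34 x 59 x 20 mm, near the gauge; origin under its centre. To be left alone.
- ski_torch_cap: Loose round grey cap, 38 mm across and 29 mm high, near the gauge; origin under its centre. To be left alone.
- stone: Loose grey sharpening stone, 25 x 60 x 13 mm, near the gauge; origin under its centre. To be left alone.

How it is judged:
On the way, in this order (a step that is already met when the one before it is completed fails the run):
1. the catch is held down while the heel stop is still in its first notch (value of joint catch above 0.0075 m and value of joint heel_stop below 0.006 m), for 0.05 s.
2. the heel stop has been pushed over the held catch, between the notches (value of joint heel_stop between 0.008 and 0.031 m and value of joint catch above 0.006 m), for 0.05 s.
At the end, for the whole second after the job is handed in: The heel stop rests 35 mm (within 3.5 mm) nearer the toe stop than its first notch and the spring catch is fully up (within 2 mm) in that next notch (value of joint heel_stop between 0.0315 and 0.0385 m and value of joint catch below 0.002 m and velocity of joint heel_stop between -0.005 and 0.005 m/s); the robot touches nothing.
It fails at once if the heel stop is gripped or rammed (more than 42 N between the fingers and its block) (contact force between the fingers and stop_block above 42 N).
It fails at once if a loose thing is lifted or carried (more than 15 mm up) (height (world z) of any of wax_yellow, ski_torch_cap, stone above 0.015 m).
It fails at once if a loose thing is shifted more than 15 mm (distance of any of wax_yellow, ski_torch_cap, stone from where it was at the start of the episode above 0.015 m).
It also fails if it takes over 38 s, if anything falls off the work surface, if the arm or the gripper's body presses on something with over 40 N, if the wrist force passes 120 N, or if a joint passes its speed limit or range.

## Robot

A 7-joint arm with a two-finger parallel gripper is mounted at the origin on a cart in front of the work surface, level with it; the furniture and walls round the work are solid. World frame = base frame: x ahead of the robot, y to its left, z up, the work surface at z = 0. Lengths are in m, angles in rad, forces in N, time in s.
With the tool pointing down it reaches from about 0.425 to 0.925 m from the base axis. Payload 6.8 kg.
Tool frame: the origin (TCP) lies at the very end of the fingers, on their centre line; the grasp point (between the pads) lies 19 mm behind it; z points along the fingers, y is the line along which they close (so a half turn about z gives the same grasp; the last joint's range is limited). The gripper opens to 85 mm and grips with 20 to 120 N. Pads are 22 mm wide; open, the fingers measure 114 mm over their backs; the gripper's body (76 mm by 85 mm) begins 54 mm behind the grasp point. The pads swing forward as they close: fully open they stand 13 mm farther back than shut.
Start: joints at [0.995, 0.477, 0.022, 1.555, -0.011, 1.109, -0.083], TCP at [0.304, -0.602, 0.231] pointing down, gripper open.
Joint ranges: [-2.96, 2.96], [-0.34, 2.1], [-1.41, 1.46], [0.24, 2.44], [-1.37, 4.51], [0.17, 1.92], [-2.96, 2.96]. Speed limits (rad/s): [2.39, 2.39, 3.14, 3.14, 3.14, 3.14, 3.14].

## Interface

Orientations are given as a unit quaternion [w, x, y, z].
In Python, from station import bot gives the robot as it stands. The module is installed in compiled form; this text tells all that it offers.
- The arm moves only by the shell command python3 -m jog 'ROWS' [OPENING] [FORCE]. ROWS is JSON, a list of rows, each a list of 4 numbers: the shift along the tool's x, y, z in cm, then the turn about the tool's z in rad. In form: [[x, y, z, spin], ...]. A call has 1 to 20 rows; each row is the pose to reach, as a shift and turn from the pose commanded when the call began, along the tool's axes at that moment; what a row does not reach only later rows make up. A row lasts 1/12 s, in which the tool goes at most 41.7 mm and 7.16 degrees, less where a joint would pass 70% of its speed; a pose out of reach is approached as far as the arm can. A call with a gripper value outside its range is refused whole. OPENING is the closure, from -1 (fully open) to 1 (shut), set as the call begins (- or left out, the last holds). The fingers move at their own pace and stop on an object; FORCE is the grip in N (left out, the last holds). Time passes only in rows, so rows that repeat a pose let the fingers close. It gives the time, the measured TCP pose, the force, the opening and the grip force at its end, in the units of the state.
- bot.get_obs(): the state, without advancing time (a new reading comes with each control period).
- bot.read_camera(name): name is "scene" or "top"; returns a dict with "pixels" (384x512x3 uint8, red, green, blue), "depth" (384x512 float32, m along the optical axis (not along the pixel's ray), 0 where there is no reading), "fovy" (degrees; the focal length in pixels is half the picture's height over the tangent of half this angle, whatever the lens; pixels are square), "cx", "cy" (the principal point, pixels), "pose" (4x4, takes a point from camera to world coordinates). Camera axes: x right, y down, z forward; pixel columns grow to the right and rows downward; lengths in m; the calibration is good to about 2 mm. A picture is of the moment at which its call begins.
- bot.hand_in(): hands the job in; it is judged then, once.
The state is a dict: "t": time; "q": joint angles; "joint_vel": joint speeds; "joint_torque": joint torques, N m; "eef_pos": TCP position; "tool_rot": TCP orientation; "contact_force": force on the tool from outside, world axes, zero at the start; "torque": the same for the moment, N m; "gripper_width": opening from 0.0 (shut) to 1.0 (fully open); "grasp_force": force on a finger pad.
Only numpy, scipy, OpenCV 4.12 (cv2) and the standard library are available. Lean on these libraries where they do the work, as an engineer would, in place of code of your own. Each camera call takes 0.05 s, during which the arm holds its last target. There are 200 camera calls.

## Working session

There is one attempt and no reset: what is moved stays moved. The work goes in short steps, Python scripts to look and compute and a shell command to move; the robot and the scene stay as the last step left them, time stands still between calls to the robot, and variables do not carry over. Pictures are saved under pics/ and viewed, at most 10 in all, crops included, and the job is handed in when it is done.

```bash
mkdir -p pics
cat > h.py <<'E'
import numpy as np, cv2
from station import bot
def cam(n):
    c=bot.read_camera(n); c['f']=192/np.tan(np.radians(c['fovy'])/2); return c
def pts(c):
    v,u=np.mgrid[0:384,0:512]; d=c['depth']
    P=np.stack([(u-c['cx'])/c['f']*d,(v-c['cy'])/c['f']*d,d],-1)
    return P@c['pose'][:3,:3].T+c['pose'][:3,3]
def ray(c,u,v,z):
    r=c['pose'][:3,:3]@np.array([(u-c['cx'])/c['f'],(v-c['cy'])/c['f'],1]); o=c['pose'][:3,3]
    return o+r*(z-o[2])/r[2]
E
python3 - <<'E'
from h import *
for n in('top','scene'):
    c=cam(n); cv2.imwrite(f'pics/{n}0.png',c['pixels'][...,::-1]); np.savez(n+'0.npz',**c); print(n,c['fovy'],c['cx'],c['cy'],c['pose'].round(3))
o=bot.get_obs(); print(o['t'],o['eef_pos'],o['tool_rot'],o['gripper_width'])
E
```

```text
top 48.23416688098101 249.72433121410072 187.73069892993607 [[-0.02  -0.984  0.175  0.342]
 [-1.     0.024  0.018 -0.194]
 [-0.022 -0.175 -0.984  0.89 ]
 [ 0.     0.     0.     1.   ]]
scene 42.24722409032993 256.49707023824647 192.26286275205274 [[-0.826 -0.271  0.494  0.057]
 [-0.563  0.425 -0.709  0.452]
 [-0.018 -0.864 -0.504  0.526]
 [ 0.     0.     0.     1.   ]]
0.1 [ 0.30410729 -0.6020205   0.23043227] [-7.74902196e-04  9.72767771e-01  2.31780502e-01 -2.49965455e-04] 1.0022300886521762
```

View pics/top0.png

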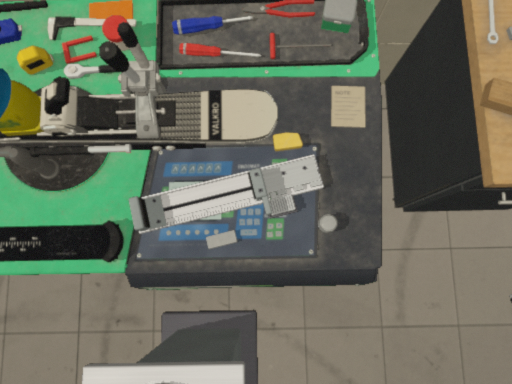

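View pics/scene0.png

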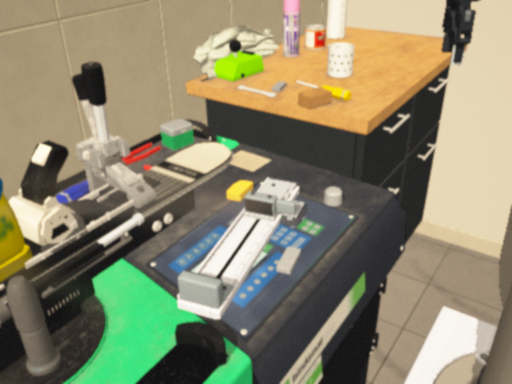

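The top view shows the gauge from the toe stop (140,213) to the bed end (322,170). The heel stop is at about (268,185), with its wing and pad near (280,203). The wax is at (287,141), the cap at (328,223) and the stone at (222,240). Next I'll take depth measurements and a zoomed crop.

Run:
```python
from h import *
c=dict(np.load('top0.npz')); c['f']=float(c['f']); P=pts(c)
im=c['pixels'][...,::-1]
cv2.imwrite('pics/crop1.png',cv2.resize(im[145:265,125:345],None,fx=3.6,fy=3.6,interpolation=cv2.INTER_CUBIC))
z=P[...,2]
print('worktop z',np.median(z[225:232,295:310]), np.median(z[248:252,200:280]))
roi=np.zeros(z.shape,bool); roi[145:265,125:345]=1
# bed/gauge: points 8..80mm high, largest component
m=(roi&(z>.009)&(z<.09)).astype(np.uint8)
n,l,s,ce=cv2.connectedComponentsWithStats(m)
for i in range(1,n):
    if s[i,4]>40:
        print(i,s[i],P[l==i].mean(0).round(3),np.percentile(P[l==i][:,2],[5,50,95]).round(3))
k=1+np.argmax(s[1:,4])
g=P[l==k]; 
print(cv2.minAreaRect((g[:,:2]*1000).astype(np.float32)))
vis=np.clip(z*1000/65*255,0,255).astype(np.uint8)
cv2.imwrite('pics/hgt.png',cv2.resize(cv2.applyColorMap(vis,2)[145:265,125:345],None,fx=3.6,fy=3.6,interpolation=0))
```

```text
worktop z 0.005208881980492852 0.0049118245695085605
1 [131 145  75   6 269] [ 0.571 -0.019  0.079] [0.066 0.081 0.089]
2 [274 145  28   6 113] [ 0.583 -0.255  0.019] [0.011 0.019 0.023]
7 [ 128  154  195   79 7186] [ 0.483 -0.135  0.026] [0.015 0.022 0.061]
19 [318 214  19  18 269] [ 0.421 -0.332  0.027] [0.016 0.028 0.031]
27 [206 230  31  19 365] [ 0.394 -0.117  0.014] [0.012 0.014 0.017]
((470.503662109375, -136.09800720214844), (105.3711929321289, 388.04901123046875), 12.686986923217773)
```

View pics/crop1.png

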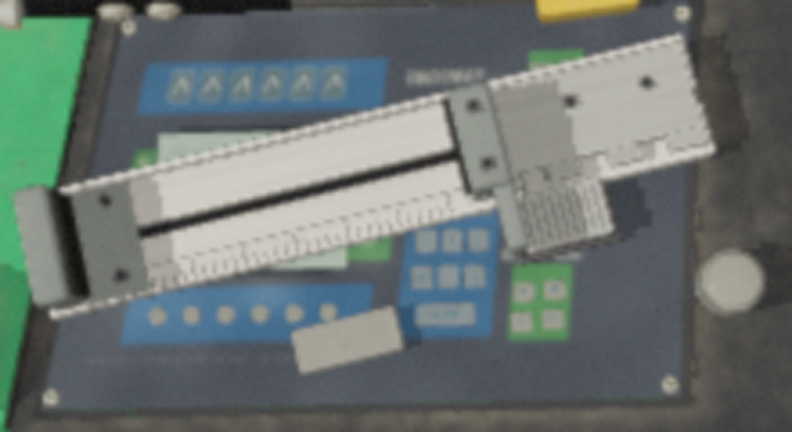

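View pics/hgt.png

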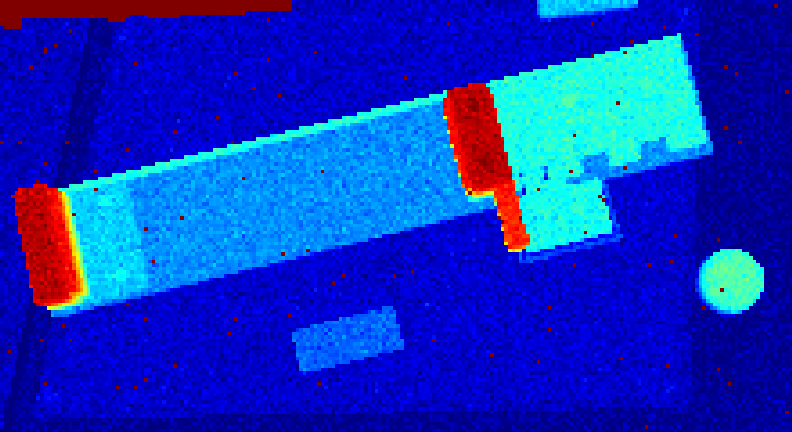

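The crop shows the pad at crop (565,210), which is full-frame (282,203), with the wing at crop (510,218) just left of it. The height map confirms the pad is level with the slide plate. Next I'll fit the gauge axes and measure the pad and wing in both views.

Run:
```python
from h import *
c=dict(np.load('top0.npz')); c['f']=float(c['f']); P=pts(c); z=P[...,2]
def R(x0,x1,y0,y1):
    m=np.zeros(z.shape,bool); m[145+int(y0/3.6):145+int(y1/3.6),125+int(x0/3.6):125+int(x1/3.6)]=1; return m
# +x bed edge: topmost pixel with z>.011 per column, on plane z=bed top rail
E=[]
for u in range(125+int(110/3.6),125+int(430/3.6)):
    v=[v for v in range(150,215) if z[v,u]>.012 and z[v+1,u]>.012][0]; E.append(ray(c,u,v-.5,.022)[:2])
E=np.array(E); d=cv2.fitLine(E.astype(np.float32),cv2.DIST_HUBER,0,.001,.001).ravel(); print('edge dir deg',np.degrees(np.arctan2(d[1],d[0])),d)
def comp(m,name,h):
    n,l,s,_=cv2.connectedComponentsWithStats(m.astype(np.uint8)); k=1+np.argmax(s[1:,4]); v,u=np.nonzero(l==k)
    q=np.array([ray(c,a,b,h)[:2] for a,b in zip(u,v)])
    r=cv2.minAreaRect((q*1000).astype(np.float32)); print(name,'z med',np.median(z[l==k]).round(4),'rect',np.round(r[0],1),np.round(r[1],1),round(r[2],1)); return r
comp(R(520,640,165,260)&(z>.018)&(z<.032)&~R(520,640,0,183),'pad',.024)
comp(R(490,535,170,260)&(z>.045),'wing',.054)
comp(R(430,520,75,210)&(z>.05),'block',.06)
comp(R(0,100,170,320)&(z>.05),'toe',.06)
comp(R(520,720,20,150)&(z>.018)&(z<.034),'plate',.025)
# scene view: depth-point check of pad / wing
s=dict(np.load('scene0.npz')); s['f']=float(s['f']); Q=pts(s)
for nm,lo,hi in(('pad',.018,.032),('wing/block top',.048,.066)):
    a=Q[(Q[...,2]>lo)&(Q[...,2]<hi)&(Q[...,0]>.40)&(Q[...,0]<.475)&(Q[...,1]>-.30)&(Q[...,1]<-.17)]
    print('scene',nm,len(a),np.median(a,0).round(4),a.min(0).round(3),a.max(0).round(3))
```

```text
edge dir deg -77.10983 [ 0.22308275 -0.9747995   0.5108041  -0.07422785]
pad z med 0.0254 rect [ 463.2 -241.7] [40.1 48.8] 7.8
wing z med 0.0553 rect [ 460.7 -209.3] [44.8 12.7] 13.2
block z med 0.0606 rect [ 493.2 -194.2] [72.1 27.3] 12.3
toe z med 0.0604 rect [447.1  42.3] [67.6 25.7] 12.8
plate z med 0.0262 rect [ 532.  -271.6] [106.3  65.3] 88.6
scene pad 181 [ 0.4555 -0.2224  0.0247] [ 0.438 -0.269  0.018] [ 0.475 -0.171  0.032]
scene wing/block top 181 [ 0.4636 -0.2073  0.0542] [ 0.437 -0.221  0.048] [ 0.475 -0.185  0.062]
```

```bash
python3 -m jog '[[8,-7,0,-0.3],[16,-14,0,-0.7],[24,-21,0,-1.1],[30.5,-26,0,-1.33],[30.5,-26,0,-1.33],[30.5,-26,0,-1.33],[30.5,-26,0,-1.33],[30.5,-26,0,-1.33],[30.5,-26,0,-1.33],[30.5,-26,0,-1.33],[30.5,-26,0,-1.33],[30.5,-26,0,-1.33],[30.5,-26,0,-1.33],[30.5,-26,0,-1.33],[30.5,-26,0,-1.33],[30.5,-26,0,-1.33]]' 1 20
```

```text
t: 1.43
eef_pos: [0.4589, -0.2339, 0.2312]
tool_rot: [-0.0, 0.624, 0.782, -0.0]
contact_force: [0.5, 0.1, -0.0]
gripper_width: -0.001
grasp_force: 0.0
```

```bash
cat > w.py <<'E'
# tool pose and offsets to a gauge-frame target
from h import *
from scipy.spatial.transform import Rotation as Ro
O=np.array([.5089,-.2196]); a=np.radians(102.9); ey=np.array([np.cos(a),np.sin(a)]); ex=np.array([ey[1],-ey[0]])
def tell():
    o=bot.get_obs(); r=Ro.from_quat(np.roll(o['tool_rot'],-1)).as_matrix(); d=o['eef_pos'][:2]-O
    print('t',round(o['t'],2),'gauge xyz mm',np.round([d@ex*1e3,d@ey*1e3,o['eef_pos'][2]*1e3],1),'toolx deg',np.degrees(np.arctan2(r[1,0],r[0,0])).round(2),'tilt',r[2].round(4),'F gauge',np.round([o['contact_force'][:2]@ex,o['contact_force'][:2]@ey,o['contact_force'][2]],1),'w',round(o['gripper_width'],2))
if __name__=='__main__': tell()
E
python3 w.py
```

```text
t 1.43 gauge xyz mm [-51.9  -2.8 231.2] toolx deg 102.83 tilt [-1.e-04 -3.e-04 -1.e+00] F gauge [ 0.5  0.  -0. ] w -0.0
```

```bash
python3 -m jog '[[-0.4,0.1,4,0],[-0.4,0.1,8,0],[-0.4,0.1,12,0],[-0.4,0.1,15.5,0],[-0.4,0.1,17.5,0],[-0.4,0.1,19,0],[-0.4,0.1,19,0],[-0.4,0.1,19,0],[-0.4,0.1,19,0]]'
python3 - <<'E'
from w import *; tell()
for n,b in(('top',(150,250,220,340)),('scene',(165,245,225,325))):
    c=cam(n); cv2.imwrite(f'pics/{n}1.png',cv2.resize(c['pixels'][b[0]:b[1],b[2]:b[3],::-1],None,fx=6,fy=6,interpolation=cv2.INTER_CUBIC))
E
```

```text
t: 2.18
eef_pos: [0.4619, -0.2371, 0.0422]
tool_rot: [0.001, 0.623, 0.782, 0.0]
contact_force: [0.6, -0.5, 0.3]
gripper_width: -0.001
grasp_force: 0.0
t 2.18 gauge xyz mm [-49.7  -6.6  42.2] toolx deg 102.96 tilt [-9.0e-04  1.1e-03 -1.0e+00] F gauge [ 0.5 -0.6  0.3] w -0.0
```

View pics/scene1.png

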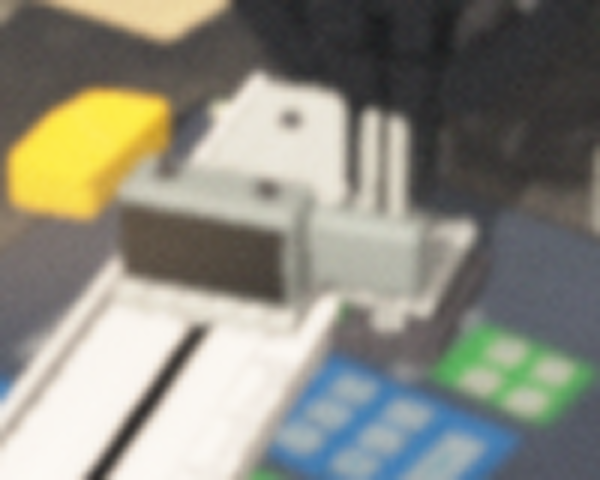

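View pics/top1.png

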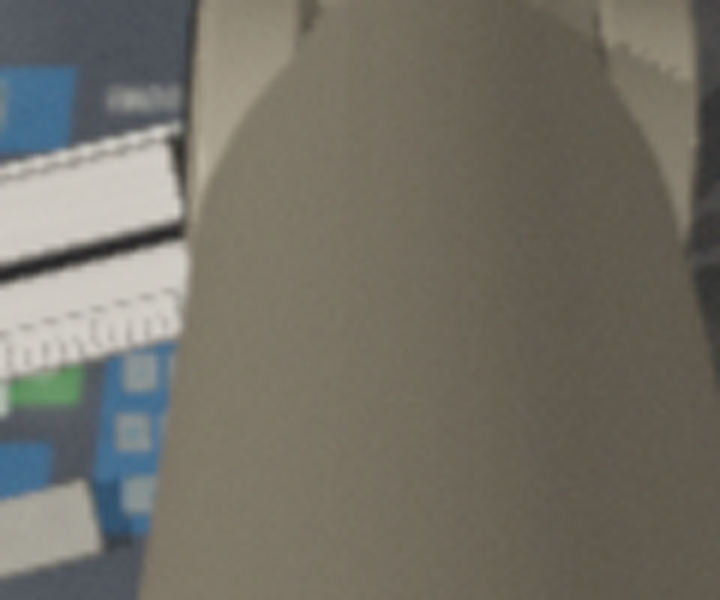

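The scene crop shows the two shut fingers at (388,160), just behind the wing (365,250) and over the pad, with everything undisturbed. The top view is blocked by the arm. I'll descend to the pad, feeling for contact.

```bash
python3 -m jog '[[0,0,0.6,0],[0,0,1.2,0],[0,0,1.5,0],[0,0,1.5,0],[0,0,1.5,0]]' >/dev/null; python3 w.py; python3 -m jog '[[0,0,0.2,0],[0,0,0.4,0],[0,0,0.4,0],[0,0,0.4,0]]' >/dev/null; python3 w.py
```

```text
t 2.7 gauge xyz mm [-50.4  -5.8  26. ] toolx deg 103.01 tilt [ 4.e-04 -5.e-04 -1.e+00] F gauge [-0.1  0.8 -0.2] w -0.0
t 3.03 gauge xyz mm [-50.   -6.   22.5] toolx deg 103.01 tilt [-3.e-04  4.e-04 -1.e+00] F gauge [-1.3  0.7  4. ] w -0.0
```

```bash
python3 -m jog '[[0,0,0.2,0],[0,0,0.4,0],[0,0,0.6,0],[0,0,0.6,0],[0,0,0.6,0]]' >/dev/null; python3 w.py; python3 -m jog '[[0,0,0.1,0],[0,0,0.2,0],[0,0,0.2,0],[0,0,0.2,0]]' >/dev/null; python3 w.py
```

```text
t 3.45 gauge xyz mm [-50.   -6.1  16.5] toolx deg 103.01 tilt [-4.e-04  4.e-04 -1.e+00] F gauge [-1.   0.9  6.1] w -0.0
t 3.78 gauge xyz mm [-50.   -6.1  14.6] toolx deg 103.0 tilt [-5.e-04  5.e-04 -1.e+00] F gauge [-0.3  1.3  6.7] w 0.0
```

```bash
python3 -m jog '[[0,0,0.1,0],[0,0,0.1,0],[0,0,0.1,0]]' >/dev/null; python3 w.py
```

```text
t 4.03 gauge xyz mm [-49.9  -6.1  14.1] toolx deg 103.0 tilt [-7.e-04  4.e-04 -1.e+00] F gauge [-1.9  1.5 12.8] w 0.0
```

```bash
python3 -m jog '[[0.15,0,0,0],[0.3,0,0,0],[0.45,0,0,0],[0.6,0,0,0],[0.7,0,0,0],[0.8,0,0,0],[0.8,0,0,0]]' >/dev/null; python3 w.py; python3 -m jog '[[0.1,0,0,0],[0.2,0,0,0],[0.3,0,0,0],[0.4,0,0,0],[0.5,0,0,0],[0.5,0,0,0]]' >/dev/null; python3 w.py
```

```text
t 4.62 gauge xyz mm [-49.2  -0.4  14.3] toolx deg 102.93 tilt [-0.0037  0.0027 -1.    ] F gauge [-0.7 -4.4  7.8] w 0.0
t 5.12 gauge xyz mm [-49.2   3.8  14.4] toolx deg 102.9 tilt [-0.0045  0.0031 -1.    ] F gauge [-0.5 -5.9  7.3] w 0.0
```

```bash
python3 -m jog '[[0.1,0,0,0],[0.2,0,0,0],[0.3,0,0,0],[0.4,0,0,0],[0.4,0,0,0]]' >/dev/null; python3 w.py; python3 -m jog '[[0.1,0,0,0],[0.2,0,0,0],[0.3,0,0,0],[0.4,0,0,0],[0.4,0,0,0]]' >/dev/null; python3 w.py;python3 - <<'E'
from w import *
c=cam('scene'); b=(165,245,225,325); cv2.imwrite('pics/s2.png',cv2.resize(c['pixels'][b[0]:b[1],b[2]:b[3],::-1],None,fx=6,fy=6,interpolation=cv2.INTER_CUBIC))
E
```

```text
t 5.53 gauge xyz mm [-49.2   7.8  14.4] toolx deg 102.9 tilt [-0.0045  0.0031 -1.    ] F gauge [-0.2 -6.5  6.1] w 0.0
t 5.95 gauge xyz mm [-49.2  11.9  14.4] toolx deg 102.9 tilt [-0.0044  0.0031 -1.    ] F gauge [-0.5 -5.8  6.3] w 0.0
```

View pics/s2.png

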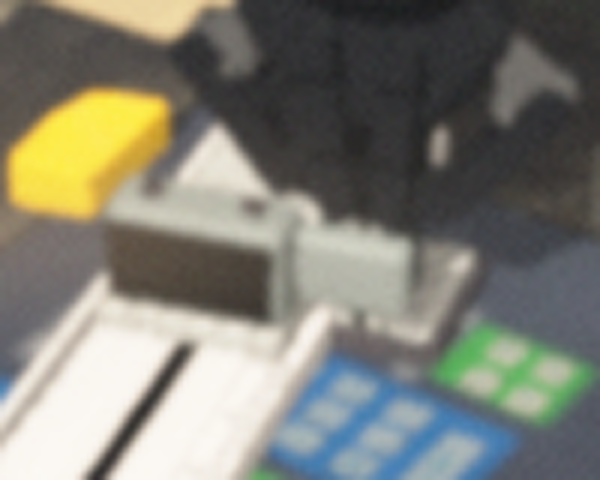

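The stop has visibly moved toward the toe stop: the block edge went from (120,200) to (105,220), with the fingertip still on the pad. I'll measure the shift from the toe-side face.

```bash
cat > st.py <<'E'
from w import *
def face(c):
    Q=pts(c); g=(Q[...,:2]-O)*1e3; x=g@ex; y=g@ey; z=Q[...,2]*1e3
    m=(x>-20)&(x<22)&(z>32)&(z<52)&(y>10)&(y<110); return np.median(y[m]),m.sum()
if __name__=='__main__':
    s=dict(np.load('scene0.npz')); a=face(s); b=face(cam('scene')); print('face0',a,'now',b,'stop mm',b[0]-a[0]); tell()
E
python3 st.py
```

```text
face0 (np.float64(39.36475348609861), np.int64(195)) now (np.float64(50.779650848002575), np.int64(196)) stop mm 11.414897361903968
t 6.05 gauge xyz mm [-49.1  11.9  14.4] toolx deg 102.9 tilt [-0.0043  0.0031 -1.    ] F gauge [-1.1 -5.7  7. ] w 0.0
```

```bash
python3 -m jog '[[0.1,0,0,0],[0.2,0,0,0],[0.3,0,0,0],[0.3,0,0,0],[0.3,0,-0.3,0],[0.3,0,-0.6,0],[0.3,0,-0.9,0],[0.3,0,-1.2,0],[0.3,0,-1.3,0],[0.3,0,-1.3,0]]' >/dev/null; python3 st.py
```

```text
face0 (np.float64(39.36475348609861), np.int64(195)) now (np.float64(54.869347871345994), np.int64(196)) stop mm 15.504594385247387
t 6.93 gauge xyz mm [-50.8  17.1  26.3] toolx deg 102.95 tilt [-1.e-03 -4.e-04 -1.e+00] F gauge [-2.1 -4.2  1.2] w -0.0
```

```bash
python3 -m jog '[[0.15,0,0,0],[0.3,0,0,0],[0.45,0,0,0],[0.6,0,0,0],[0.75,0,0,0],[0.9,0,0,0],[1.05,0,0,0],[1.2,0,0,0],[1.3,0,0,0],[1.4,0,0,0],[1.4,0,0,0]]' >/dev/null; python3 st.py
```

```text
face0 (np.float64(39.36475348609861), np.int64(195)) now (np.float64(69.05806316091278), np.int64(201)) stop mm 29.693309674814174
t 7.9 gauge xyz mm [-50.8  31.3  26.3] toolx deg 102.96 tilt [-8.e-04 -5.e-04 -1.e+00] F gauge [-1.1 -5.3  2.2] w 0.0
```

```bash
python3 -m jog '[[0.1,0,0,0],[0.2,0,0,0],[0.3,0,0,0],[0.4,0,0,0],[0.45,0,0,0],[0.45,0,0,0]]' >/dev/null; python3 st.py
```

```text
face0 (np.float64(39.36475348609861), np.int64(195)) now (np.float64(74.75381612928184), np.int64(207)) stop mm 35.38906264318324
t 8.45 gauge xyz mm [-50.6  37.1  26.1] toolx deg 103.02 tilt [ 6.e-04 -7.e-04 -1.e+00] F gauge [-0.8 -2.   0.2] w -0.0
```

```bash
python3 -m jog '[[-0.3,0,0,0],[-0.6,0,0,0],[-0.6,0,-2,0],[-0.6,0,-5,0],[-0.6,0,-9,0],[-3,0,-13,0],[-6,0,-16,0],[-10,0,-16,0],[-14,0,-16,0],[-18,0,-16,0],[-20,0,-16,0],[-20,0,-16,0],[-20,0,-16,0]]' >/dev/null; python3 st.py
python3 - <<'E'
from w import *
c=cam('top'); Q=pts(c); g=(Q[...,:2]-O)*1e3; x=g@ex; y=g@ey; z=Q[...,2]*1e3
m=(x>-64)&(x<-40)&(y>-32)&(y<10); print('pad z',np.median(z[m]),m.sum())
w=(x>-66)&(x<-36)&(z>48)&(z<60)&(y>15)&(y<90); print('wing y centre',np.median(y[w]),w.sum())
cv2.imwrite('pics/end.png',cv2.resize(c['pixels'][145:265,125:345,::-1],None,fx=3.6,fy=3.6,interpolation=cv2.INTER_CUBIC))
E
```

```text
face0 (np.float64(39.36475348609861), np.int64(195)) now (np.float64(74.74707375223495), np.int64(201)) stop mm 35.38232026613635
t 9.58 gauge xyz mm [ -49.9 -162.6  185.6] toolx deg 103.01 tilt [ 1.8e-03 -2.0e-04 -1.0e+00] F gauge [-0.2  0.3 -0.2] w 0.0
pad z 25.336578257973862 247
wing y centre 55.700453233162285 92
```

View pics/end.png

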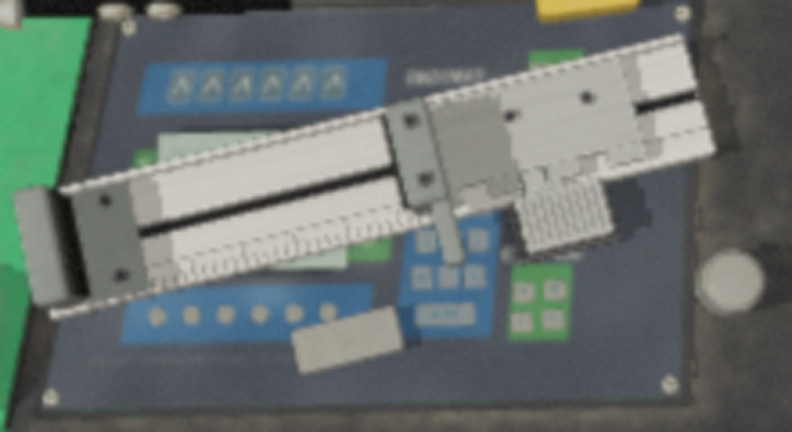

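The stop block is now at crop (415,150), shifted 35 mm. The pad at (565,210) is back up at the 25.3 mm it read before the press, and the wax, cap and stone haven't moved. I'm handing in.

```bash
python3 -c "
from station import bot
print(bot.hand_in())"
```

```text
the job is handed in; nothing more can be done
None
```

The job is handed in: the heel stop measured about 35.4 mm nearer the toe stop (next notch is 35 mm), the catch was back up, and the loose things were where they started; the hand-in returned no verdict.

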